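# Check the vial warmer with the hand probe

## Task

The warmer's well needs a check with the rod probe: push the warmer's sliding shutter all the way open, then lift the probe out of its stand and lower its rod upright into the middle of the well, never touching the warmer with it, until the black ring on the rod is level with the warmer's top face. Keep hold of the probe and finish like that: rod hanging still and centred in the well, in the gripper alone, shutter still open. Leave the canister, bottle and carton where they are.

Things in the scene. Friction and masses are not known exactly. Their poses are not given: they have to be found in the camera images.
- warmer: White bench-top vial warmer, a box 130 (its x) by 200 (its y) by 80 mm high, fixed to the counter. Origin: centre of its underside; z up; the black display is on its -x side. In its top is one round upright well; two low aluminium guide strips (7 mm high, along its y, at x = +-34 mm) carry a sliding shutter over the well.
- port (a point): Centre of the mouth of the well, in the warmer's top face (80 mm above the counter), at warmer x = 0, y = -35 mm. The well is 22 mm across, 70 mm deep and vertical, lined dark, with a flush dark rim 3 mm wide around its mouth. Axes as the warmer's.
- shutter (a joint): How far the shutter has slid towards the warmer's +y: 0 m shut (plate centred over the well), 0.055 m fully open against its stop (well wholly uncovered). It stays where it is left; moving it takes about 2 N.
- shutter_grip (a point): Centre of the top of the shutter's grip, moving with the shutter; axes as the warmer's. The grip is an upright grey plastic fin, 12 mm (warmer x) by 36 mm (warmer y) and 30 mm high, its top 34.5 mm above the warmer's top face; it stands in the middle of a flat steel plate 60 by 50 mm, 4 mm thick, that lies on the warmer's top.
- probe: Hand probe, about 90 g: round steel rod 8 mm thick, 110 mm long, under a square grey plastic handle 22 by 22 mm, 55 mm high. Origin: centre of the rod's tip (lower end); z up along the rod; the handle spans z = 110 to 165 mm, its flat sides square to x and y. A thin black ring on the rod is centred 50 mm above the tip. It starts upright in the stand, the handle resting on the stand's top.
- stand: Probe stand, fixed to the counter: grey foot 80 (x) by 100 (y) mm, two steel posts, and an aluminium top plate 45 by 90 mm whose upper face is 124 mm above the counter, with a 12 mm through hole in its middle (plate 12 mm thick) in which the probe hangs. Origin: centre of its underside. The probe's tip starts 14 mm above the counter.
- canister: Bystander: closed round steel canister, 76 mm across, 84 mm high. Origin: centre of its underside.
- bottle: Bystander: brown glass bottle with a white cap, 48 mm across, 100 mm high. Origin: centre of its underside.
- carton: Bystander: cardboard carton 60 by 110 by 50 mm high. Origin: centre of its underside.

How it is judged:
By the outcome, as a careful person would: the job done as asked, in the order asked, and still so for the second after the job is handed in, while the arm keeps its last pose, push and grip.
It also fails if it takes over 54 s, if anything falls off the work surface, if the arm or the gripper's body presses on something with over 40 N, if the wrist force passes 120 N, or if a joint passes its speed limit or range.

## Robot

A 6-joint arm with a two-finger parallel gripper is mounted at the origin on the work surface. World frame = base frame: x ahead of the robot, y to its left, z up, the work surface at z = 0. Lengths are in mm, angles in rad, forces in N, time in s.
With the tool pointing down it reaches from about 275 to 1000 mm from the base axis. Payload 8.4 kg.
Tool frame: the origin (TCP) lies at the centre of the arm's flange, where the gripper is bolted on; the fingertips stand 173 mm ahead of it and the grasp point (between the pads) lies 155 mm ahead of it; z points along the fingers, y is the direction in which the jaws open and shut (so a half turn about z gives the same grasp; the last joint's range is limited). The gripper opens to 85 mm and grips with 20 to 120 N. Pads are 22 mm wide; open, the fingers measure 114 mm over their backs; the gripper's body (76 mm by 85 mm) begins 54 mm behind the grasp point. The pads swing forward as they close: fully open they stand 13 mm farther back than shut.
Start: joints at [1.261, 0.353, 1.633, -0, 1.155, -0.002], TCP at [189.351, 595.631, 404.681] pointing down, gripper open.
Joint ranges: [-2.63, 2.63], [-0.92, 2.1], [0.06, 2.66], [-1.3, 4.44], [0, 2.69], [-3.02, 3.02]. Speed limits (rad/s): [2.22, 2.22, 2.79, 3.14, 3.14, 3.14].

## Interface

Orientations are given as [roll, pitch, yaw] about the fixed x, y, z axes, in that order (R = Rz(yaw) Ry(pitch) Rx(roll)).
In Python, from rig import sense, grab_frame, camera_model, sign_off gives the robot as it stands. The module is installed in compiled form; this text tells all that it offers.
- The arm moves only by the tool step_arm, never from a script. Its argument "commands" is a list of rows, each a list of 3 entries, a list of its own where there are three numbers: the shift along the tool's x, y, z in mm, then the turn about the tool's z in rad, then the opening, from 0 (shut) to 1 (fully open). A call has 1 to 20 rows; each row shifts and turns the pose as measured when the row begins, along the tool's axes as they then stand; what a row does not reach is not made up. A row lasts 1/8 s, in which the tool goes at most 62.5 mm and 10.7 degrees, less where a joint would pass 70% of its speed; a pose out of reach is approached as far as the arm can. A call with a gripper value outside its range is refused whole. The fingers move at their own pace and stop on an object; "force" is the grip in N (left out, the last holds). Time passes only in rows, so rows that do not move let the fingers close. It gives the time, the measured TCP pose, the force and the opening at its end, in the units of the state.
- sense(): the state, without advancing time (a new reading comes with each control period).
- grab_frame(name): name is "scene" or "top"; returns the picture (400x640x3 uint8, blue, green, red); there is no depth.
- camera_model(name): a dict with "fx", "fy", "cx", "cy" (pixels), "R" (3x3) and "t" (3): a world point X has camera coordinates R X + t. Camera axes: x right, y down, z forward; pixel columns grow to the right and rows downward; lengths in mm; the calibration is good to about 2 mm. A picture is of the moment at which its call begins. camera_model takes no time and is no camera call.
- sign_off(): hands the job in, once; it reports no verdict.
The state is a dict: "clock": time; "qpos": joint angles; "qvel": joint speeds; "joint_efforts": joint torques, N m; "eef_pos": TCP position; "tcp_rot": TCP orientation; "contact_force": force on the tool from outside, world axes, zero at the start; "wrist_torque": the same for the moment, N m; "opening": opening from 0.0 (shut) to 1.0 (fully open).
Only numpy, scipy, OpenCV 4.12 (cv2) and the standard library are available. Lean on these libraries where they do the work, as an engineer would, in place of code of your own. Each camera call takes 0.05 s, during which the arm holds its last target. There are 200 camera calls.

## Working session

There is one attempt and no reset: what is moved stays moved. The work goes in short steps, Python scripts to look and compute and a tool call to move; the robot and the scene stay as the last step left them, time stands still between calls to the robot, and variables do not carry over. Pictures are saved under pics/ and viewed, about 8 in all and at most 12, crops included, and the job is handed in when it is done.

Besides the shell and the picture viewer there is one more tool, called as name(argument=value, ...), one argument or row to a line, values as JSON. step_arm: Moves the arm, as the interface text tells. Its arguments: {"type":"object","properties":{"commands":{"type":"array","items":{"type":"array"}},"force":{"type":"number"}},"required":["commands"]}

```bash
mkdir -p pics; python3 - <<'E'
from rig import *
import cv2,numpy as np
for n in("scene","top"):
    cv2.imwrite(f"pics/{n}0.png",grab_frame(n)); m=camera_model(n); print(n,{k:np.round(v,4).tolist() for k,v in m.items()}, np.round(-np.array(m["R"]).T@np.array(m["t"])))
print(sense())
E
```

```text
scene {'fx': 498.8311, 'fy': 498.8311, 'cx': 329.2366, 'cy': 199.5174, 'R': [[0.8405, 0.5418, 0.0015], [0.3619, -0.5592, -0.7459], [-0.4033, 0.6274, -0.6661]], 't': [-586.6611, -83.6075, 1308.1244]} [1051. -550.  810.]
top {'fx': 422.43, 'fy': 422.43, 'cx': 321.2802, 'cy': 200.5314, 'R': [[-0.0491, -0.9988, 0.0019], [-0.9788, 0.0477, -0.1989], [0.1986, -0.0116, -0.98]], 't': [146.9373, 645.2782, 1092.0733]} [ 422.  129. 1198.]
{'clock': 0.1, 'qpos': array([ 1.26058473e+00,  3.53607405e-01,  1.63403792e+00, -1.47587115e-05,
        1.15518389e+00, -2.39875295e-03]), 'qvel': array([-0.00015352, -0.00148962, -0.00298567, -0.00040656,  0.00162939,
       -0.00213008]), 'joint_efforts': array([ 5.06560209e-04, -6.06349111e+01, -3.42820644e+01,  1.56578249e-04,
        3.94456292e-03,  2.54639428e-05]), 'eef_pos': array([189.30089175, 595.43668238, 404.02814951]), 'tcp_rot': array([-3.14035606e+00,  1.05286679e-05,  2.83378578e+00]), 'contact_force': array([-0.12220052, -0.08650604, -0.39835636]), 'wrist_torque': array([-0.03983508,  0.02388709,  0.01306371]), 'opening': 0.9992760018211639}
```

View pics/scene0.png

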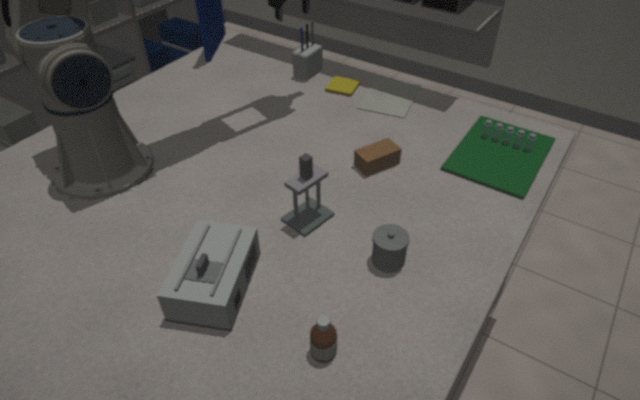

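View pics/top0.png

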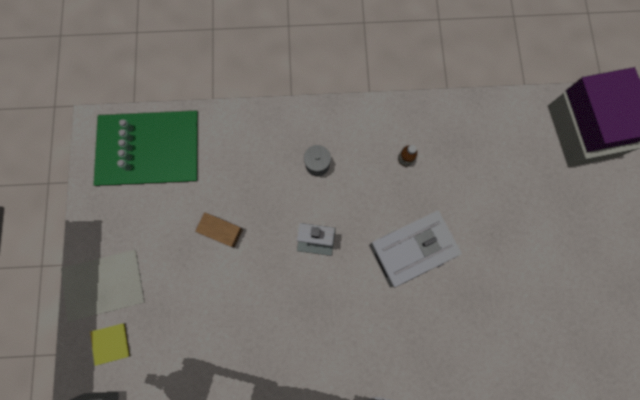

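The scene picture shows the warmer at about (212,272) with its display on the far side from the robot, the fin at (203,264), and the probe and stand at (306,165). In the top picture the warmer is at (415,249), the fin at (429,241) and the probe handle at (316,232).

```bash
python3 - <<'E'
import cv2,numpy as np
a=cv2.imread("pics/top0.png");b=cv2.imread("pics/scene0.png")
f=lambda im,x,y,w,h:cv2.resize(cv2.convertScaleAbs(im[y:y+h,x:x+w],alpha=1.5),(w*4,h*4),interpolation=cv2.INTER_CUBIC)
A=f(a,280,205,200,90) # 800x360
B=np.hstack([f(b,155,215,120,60*2-0)[:,:,:],f(b,270,145,75,120)])
B=cv2.copyMakeBorder(B,0,0,0,800-B.shape[1],0)
cv2.imwrite("pics/c1.png",A);cv2.imwrite("pics/c2.png",B)
E
```

```text
(no output)
```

View pics/c1.png

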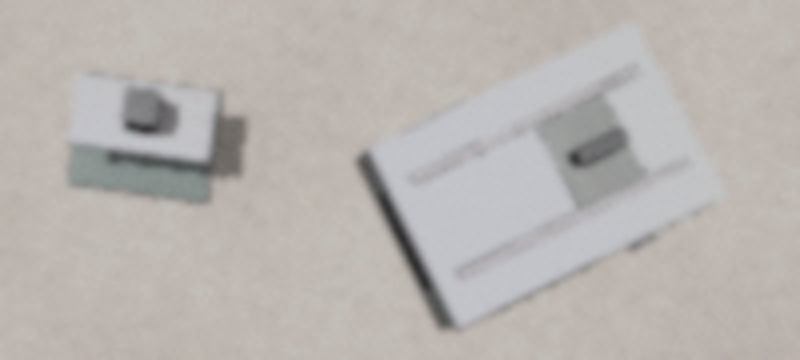

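View pics/c2.png

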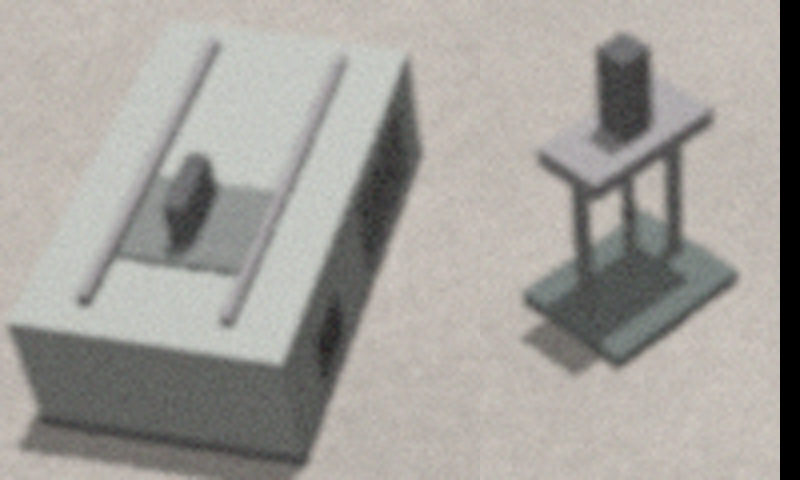

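The enlarged top view shows the warmer's top corners at about (375,150), (630,25), (715,195) and (455,325), with the plate at (592,150), so the plate sits on the image-right half and its offset matches y=-35 (shut). The enlarged scene view agrees, and also gives the stand plate corners.

```bash
cat > h.py <<'E'
from rig import *
import cv2,numpy as np
def ray(n,u,v,z):
    m=camera_model(n);R=np.array(m["R"]);c=-R.T@np.array(m["t"])
    d=R.T@np.array([(u-m["cx"])/m["fx"],(v-m["cy"])/m["fy"],1]);return c+d*(z-c[2])/d[2]
def proj(n,X):
    m=camera_model(n);p=np.array(m["R"])@X+m["t"];return np.array([m["fx"]*p[0]/p[2]+m["cx"],m["fy"]*p[1]/p[2]+m["cy"]])
def crop(n,P,x0,y0,z): return np.array([ray(n,(x+.5)/4-.5+x0,(y+.5)/4-.5+y0,z)[:2] for x,y in P])
E
python3 - <<'E'
from h import *
np.set_printoptions(precision=1,suppress=True)
def rep(s,Q):
    e=np.roll(Q,-1,0)-Q; print(s,Q.mean(0),np.linalg.norm(e,axis=1),np.degrees(np.arctan2(e[:,1],e[:,0])))
rep("warm top",crop("top",[(375,150),(630,25),(720,198),(455,328)],280,205,80))
rep("warm scene",crop("scene",[(410,52),(290,363),(10,325),(170,25)],155,215,80))
rep("plate top",crop("top",[(75,75),(222,90),(210,163),(72,145)],280,205,124))
rep("plate scene",crop("scene",[(540-480,155),(595-480,193),(714-480,113),(660-480,77)],270,145,124))
print("handle",crop("top",[(145,105)],280,205,179),crop("scene",[(144,49)],270,145,179))
print("fin",crop("top",[(603,146)],280,205,114.5),crop("scene",[(195,168)],155,215,114.5))
# mask-based warmer top face
im=cv2.imread("pics/top0.png").astype(int)
for lo in (110,):
  m=((im.min(2)>lo)).astype(np.uint8)[205:295,360:480]
  cs=cv2.findContours(m,0,2)[0];c=max(cs,key=cv2.contourArea)
  r=cv2.boxPoints(cv2.minAreaRect(c));rep("mask",np.array([ray("top",x+360,y+205,80)[:2] for x,y in r]))
print(im[250,395],im[250,350],im[235,425])
E
```

```text
warm top [ 508.3 -128.3] [192.9 127.3 196.3 125.5] [ -67.  -158.2  112.5   20.2]
warm scene [ 510.9 -133.3] [197.5 131.1 196.9 129.3] [ -66.6 -156.3  112.9   24. ]
plate top [552.9 134.2] [94.8 47.4 88.5 45. ] [-98.7 167.6  79.8  -4.6]
plate scene [556.6 128.8] [43.7 91.5 44.2 92.7] [-12.3  79.9 166.1 -99.8]
handle [[554.1 133.3]] [[554.5 130.6]]
fin [[ 521.7 -158.9]] [[ 520.1 -155. ]]
mask [ 506.6 -137.5] [321.1 235.1 307.9 234.4] [-92.8 172.9  87.2  -3.9]
[134 130 130] [116 119 125] [101 102 100]
```

step_arm(
  commands=[
    [[-36,-41,0],0,0],
    [[-36,-41,0],0,0],
    [[-36,-41,0],0,0],
    [[-36,-41,0],0,0],
    [[-36,-41,0],0,0],
    [[-36,-41,0],0,0],
    [[-36,-41,0],0,0],
    [[-36,-41,0],0,0],
    [[-36,-41,0],0,0],
    [[-36,-41,0],0,0],
    [[-36,-41,0],0,0],
    [[-36,-41,0],0,0],
    [[-36,-41,0],0,0],
    [[-36,-41,0],0,0],
    [[-36,-41,0],0,0],
    [[-36,-41,0],0,0],
  ],
)

```text
clock: 2.1
eef_pos: [547.7, -227.1, 402.6]
tcp_rot: [-3.141, 0.001, 2.839]
contact_force: [0.5, -0.1, -0.0]
opening: -0.001
```

step_arm(
  commands=[
    [[0,0,10],0.17,0],
    [[0,0,10],0.17,0],
    [[0,0,10],0.17,0],
    [[0,0,10],0.17,0],
    [[0,0,10],0.17,0],
    [[0,0,0],0,0],
  ],
)

```text
clock: 2.85
eef_pos: [548.0, -231.8, 348.4]
tcp_rot: [-3.139, -0.001, 1.959]
contact_force: [-0.0, 0.3, -0.7]
opening: -0.005
```

step_arm(
  commands=[
    [[15,2,20],0,0],
    [[15,2,20],-0.014,0],
    [[0,0,0],0,0],
  ],
)

```text
clock: 3.22
eef_pos: [540.4, -202.3, 308.6]
tcp_rot: [-3.14, -0.0, 1.986]
contact_force: [-0.0, 0.3, 0.4]
opening: -0.002
```

```bash
python3 - <<'E'
from h import *
a=grab_frame("top");b=grab_frame("scene")
f=lambda im,x,y,w,h:cv2.resize(cv2.convertScaleAbs(im[y:y+h,x:x+w],alpha=1.5),(w*4,h*4),interpolation=cv2.INTER_CUBIC)
cv2.imwrite("pics/p3.png",np.hstack([f(a,370,190,100,120),f(b,150,190,100,120)]))
s=sense();print(s["eef_pos"],s["tcp_rot"])
E
```

```text
[ 541.39287915 -203.28955014  310.26784593] [3.14122664e+00 2.38395782e-03 1.98378931e+00]
```

View pics/p3.png

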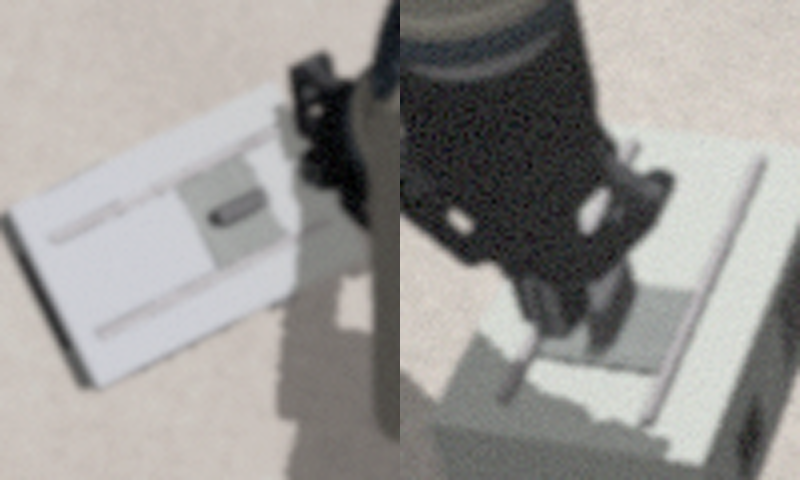

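The closed gripper is behind the fin's -y end with a clear gap, and the fin is in line with it. I'll lower it and push.

step_arm(
  commands=[
    [[0,0,15],0,0],
    [[0,0,15],0,0],
    [[0,0,10],0,0],
    [[0,0,0],0,0],
    [[5,0,0],0,0],
    [[5,0,0],0,0],
    [[5,0,0],0,0],
    [[5,0,0],0,0],
    [[5,0,0],0,0],
    [[5,0,0],0,0],
    [[5,0,0],0,0],
    [[5,0,0],0,0],
  ],
)

```text
clock: 4.82
eef_pos: [525.7, -166.1, 269.6]
tcp_rot: [3.138, 0.006, 1.985]
contact_force: [0.6, -1.2, -0.9]
opening: -0.0
```

step_arm(
  commands=[
    [[5,0,0],0,0],
    [[5,0,0],0,0],
    [[5,0,0],0,0],
    [[5,0,0],0,0],
    [[5,0,0],0,0],
  ],
)

```text
clock: 5.45
eef_pos: [515.2, -141.6, 269.6]
tcp_rot: [3.137, 0.007, 1.985]
contact_force: [0.9, -1.6, -0.7]
opening: 0.0
```

step_arm(
  commands=[
    [[4,0,0],0,0],
    [[4,0,0],0,0],
  ],
)

```text
clock: 5.7
eef_pos: [513.2, -136.5, 270.2]
tcp_rot: [3.136, 0.016, 1.988]
contact_force: [5.7, -33.1, -13.3]
opening: 0.004
```

step_arm(
  commands=[
    [[4,0,0],0,0],
    [[3,0,0],0,0],
  ],
)

```text
clock: 5.95
eef_pos: [512.1, -134.9, 270.1]
tcp_rot: [3.134, 0.03, 1.992]
contact_force: [4.4, -17.7, -10.3]
opening: -0.003
```

The force jump shows the shutter at its stop. I'll back off, rise, clear the view and look.

step_arm(
  commands=[
    [[-6,0,0],0,0],
    [[-15,0,0],0,0],
    [[-15,0,0],0,0],
    [[0,0,-40],0,0],
    [[0,0,-50],0,0],
    [[-40,0,-30],0,0.6],
    [[-50,0,-10],0,0.6],
    [[-50,0,0],0,0.6],
    [[-50,0,0],0,0.6],
    [[0,0,0],0,0.6],
  ],
)

```text
clock: 7.2
eef_pos: [605.6, -349.0, 411.5]
tcp_rot: [3.135, 0.028, 1.992]
contact_force: [0.1, 0.7, -0.5]
opening: 0.6
```

```bash
python3 - <<'E'
from h import *
a=grab_frame("top");b=grab_frame("scene");cv2.imwrite("pics/t4.png",a);cv2.imwrite("pics/s4.png",b)
f=lambda im,x,y,w,h:cv2.resize(cv2.convertScaleAbs(im[y:y+h,x:x+w],alpha=1.5),(w*4,h*4),interpolation=cv2.INTER_CUBIC)
cv2.imwrite("pics/p4.png",np.hstack([f(a,370,190,100,120),f(b,155,200,100,120)]))
# dark round well: dark blobs on the warmer
for n,im,x0,y0,w,h in(("top",a,370,190,100,120),("scene",b,155,200,100,120)):
    g=im[y0:y0+h,x0:x0+w].max(2);m=(g<62).astype(np.uint8)
    k,l,st,ce=cv2.connectedComponentsWithStats(m)
    for i in range(1,k):
        if 12<st[i][4]<800: u,v=ce[i]+[x0,y0]; print(n,st[i],(u,v),np.round(ray(n,u,v,80)[:2],1))
s=sense();print(s["eef_pos"],s["tcp_rot"],s["contact_force"])
E
```

```text
top [55 48  8  8 49] (np.float64(428.14285714285717), np.float64(241.81632653061223)) [ 523.3 -162. ]
top [ 1 55 19 38 77] (np.float64(380.31168831168833), np.float64(264.46753246753246)) [470.2 -30.8]
scene [52 38 11 19 96] (np.float64(212.0), np.float64(247.91666666666666)) [ 492.  -109.2]
scene [ 88  42  12  41 264] (np.float64(249.39393939393938), np.float64(263.2613636363636)) [ 579.8 -100. ]
scene [  0  59  14  57 555] (np.float64(160.7945945945946), np.float64(283.3297297297297)) [ 473.7 -226.6]
scene [43 69 12  9 81] (np.float64(203.20987654320987), np.float64(272.77777777777777)) [ 521.8 -165.5]
scene [ 77  87  11  26 148] (np.float64(236.89189189189187), np.float64(299.22972972972974)) [ 615.4 -177.9]
[ 604.67615008 -346.32192048  411.17554859] [3.13557833 0.02578564 1.99356399] [0.11905971 0.81879491 0.15048826]
```

View pics/p4.png

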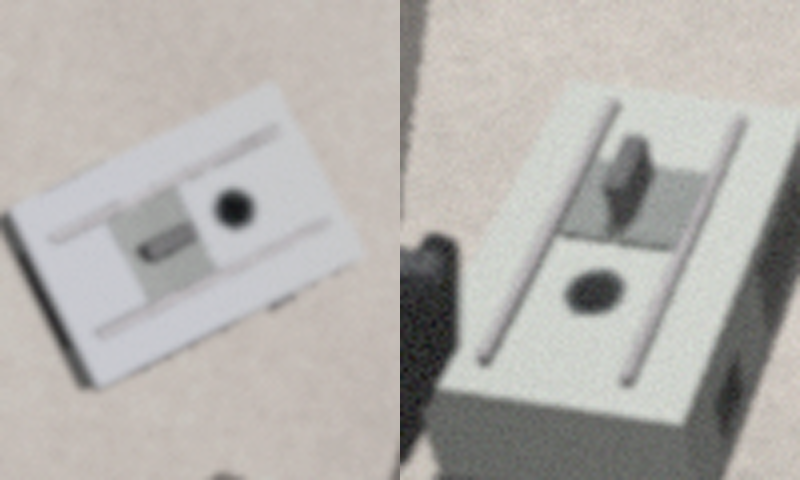

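The left half (top) shows the shutter moved along to its stop, with the whole well uncovered at crop (235,208), pixel (428,242). The right half (scene) shows the well at (595,292) and the plate clear of its rim. The well centre comes out at about (522.5,-163.8). Next is the probe.

step_arm(
  commands=[
    [[0,0,0],0.149,0.8],
    [[0,0,0],0.149,0.8],
    [[0,0,0],0.149,0.8],
    [[0,0,0],0.149,0.8],
    [[46,-13.5,0],0,0.8],
    [[46,-13.5,0],0,0.8],
    [[46,-13.5,0],0,0.8],
    [[46,-13.5,0],0,0.8],
    [[46,-13.5,0],0,0.8],
    [[46,-13.5,0],0,0.8],
    [[46,-13.5,0],0,0.8],
    [[46,-13.5,0],0,0.8],
    [[46,-13.5,0],0,0.8],
    [[40,-13.5,0],0,0.8],
    [[0,0,0],0,0.8],
  ],
)

```text
clock: 9.18
eef_pos: [541.9, 153.0, 403.5]
tcp_rot: [3.131, 0.011, 1.391]
contact_force: [-0.5, 0.7, 0.7]
opening: 0.801
```

```bash
cat >> h.py <<'E'
from scipy.spatial.transform import Rotation as Ro
def totool(target,off):  # shift (tool axes) putting the tool point at 'off' mm ahead onto target (world)
    s=sense();R=Ro.from_euler("xyz",s["tcp_rot"]).as_matrix();p=s["eef_pos"]+R[:,2]*off
    print("tcp",np.round(s["eef_pos"],1),"rot",np.round(s["tcp_rot"],4),"zdir",np.round(R[:,2],4),"F",np.round(s["contact_force"],1),"open",round(s["opening"],3))
    print("point",np.round(p,1),"shift tool",np.round(R.T@(np.array(target)-p),1))
E
python3 -c "
from h import *
totool([554.5,132,155],155)"
```

```text
tcp [541.9 153.  403.5] rot [3.131  0.0107 1.3906] zdir [ 0.0085 -0.0124 -0.9999] F [-0.5  0.7  0.7] open 0.801
point [543.3 151.1 248.5] shift tool [-15.7  13.5  93.8]
```

step_arm(
  commands=[
    [[-8,7,0],0,0.8],
    [[-8,6.5,0],0,0.8],
    [[0,0,20],0,0.8],
    [[0,0,0],0,0.8],
  ],
)

```text
clock: 9.68
eef_pos: [552.9, 129.9, 384.0]
tcp_rot: [3.131, 0.012, 1.389]
contact_force: [-0.3, 0.1, 0.1]
opening: 0.8
```

```bash
python3 - <<'E'
from h import *
a=grab_frame("top");b=grab_frame("scene")
f=lambda im,x,y,w,h:cv2.resize(cv2.convertScaleAbs(im[y:y+h,x:x+w],alpha=1.6),(w*4,h*4),interpolation=cv2.INTER_CUBIC)
cv2.imwrite("pics/p5.png",np.hstack([f(a,265,180,100,120),f(b,255,100,100,120)]))
totool([554.5,132,155],155)
E
```

```text
tcp [553.5 130.5 385.6] rot [3.128  0.0104 1.3895] zdir [ 0.0115 -0.0127 -0.9999] F [ 0.7 -0.1  0.3] open 0.797
point [555.2 128.5 230.6] shift tool [ 4.1 -2.4 75.6]
```

View pics/p5.png

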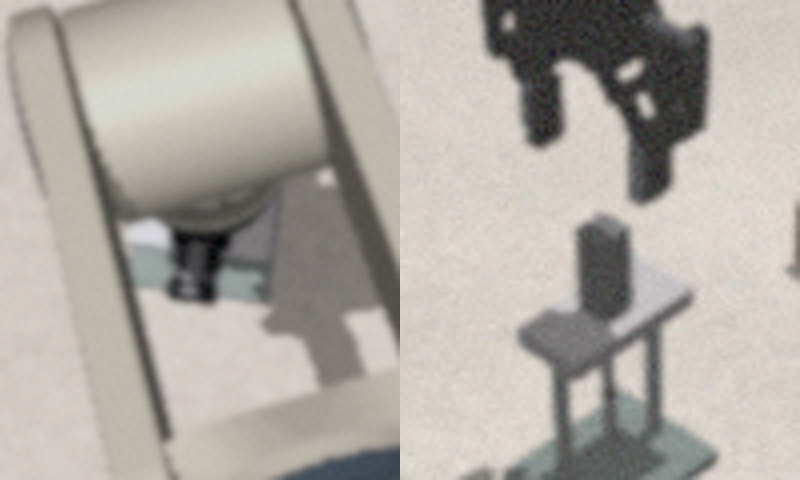

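The scene half shows the open jaws straddling the handle (crop 603,265) from above; the top half is mostly hidden by the arm. I'll lower and grip.

step_arm(
  commands=[
    [[2,-1.2,20],0,0.8],
    [[2,-1.2,20],0,0.8],
    [[0,0,20],0,0.8],
    [[0,0,14],0,0.8],
    [[0,0,0],0,0.8],
  ],
)

```text
clock: 10.4
eef_pos: [555.3, 132.4, 314.1]
tcp_rot: [3.122, 0.008, 1.387]
contact_force: [0.0, 0.5, -0.3]
opening: 0.804
```

step_arm(
  commands=[
    [[0,0,0],0,0.1],
    [[0,0,0],0,0.1],
    [[0,0,0],0,0.1],
    [[0,0,0],0,0.1],
    [[0,0,0],0,0.1],
    [[0,0,0],0,0.1],
  ],
  force=30,
)

```text
clock: 11.15
eef_pos: [553.6, 132.7, 315.6]
tcp_rot: [3.126, 0.008, 1.386]
contact_force: [-1.8, -0.6, -1.7]
opening: 0.254
```

```bash
python3 -c "
from h import *
totool([554.5,132,155],155)"
```

```text
tcp [553.6 132.7 315.6] rot [3.1264 0.0079 1.3864] zdir [ 0.0135 -0.0106 -0.9999] F [-1.8 -0.6 -1.7] open 0.254
point [555.7 131.1 160.6] shift tool [ 0.8 -1.4  5.6]
```

step_arm(
  commands=[
    [[0,0,-8],0,0.1],
    [[0,0,-15],0,0.1],
    [[0,0,-20],0,0.1],
    [[0,0,-20],0,0.1],
    [[0,0,-20],0,0.1],
    [[0,0,-20],0,0.1],
    [[0,0,-20],0,0.1],
    [[0,0,-15],0,0.1],
    [[0,0,0],0,0.1],
  ],
  force=50,
)

```text
clock: 12.28
eef_pos: [552.0, 133.9, 467.3]
tcp_rot: [3.118, 0.005, 1.386]
contact_force: [0.2, 0.7, -0.3]
opening: 0.248
```

```bash
python3 - <<'E'
from h import *
b=grab_frame("scene")
f=lambda im,x,y,w,h:cv2.resize(cv2.convertScaleAbs(im[y:y+h,x:x+w],alpha=1.6),(w*4,h*4),interpolation=cv2.INTER_CUBIC)
cv2.imwrite("pics/p6.png",f(b,250,40,110,150))
totool([522.5,-163.8,300],155)
E
```

```text
tcp [551.8 133.8 466.5] rot [3.1188 0.0054 1.3861] zdir [ 0.0214 -0.0095 -0.9997] F [-0.2 -0.1 -0.9] open 0.249
point [555.2 132.3 311.5] shift tool [-297.    22.    13.6]
```

View pics/p6.png

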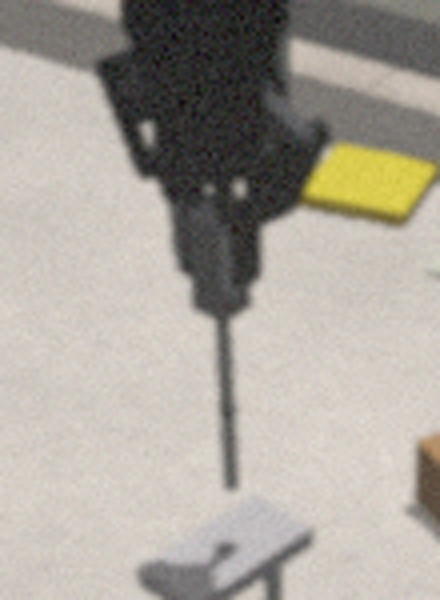

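The probe is held clear above the stand, with the rod from crop (222,320) to the tip at (232,488). I'll carry it over to the well.

step_arm(
  commands=[
    [[-30,2,0],0,0.1],
    [[-50,4,0],0,0.1],
    [[-50,4,0],0,0.1],
    [[-50,4,0],0,0.1],
    [[-50,4,0],0,0.1],
    [[-40,3,0],0,0.1],
    [[-20,1,0],0,0.1],
    [[0,0,0],0,0.1],
  ],
)

```text
clock: 13.32
eef_pos: [517.9, -163.6, 461.1]
tcp_rot: [3.129, 0.006, 1.388]
contact_force: [-0.0, -0.4, -0.3]
opening: 0.251
```

```bash
python3 - <<'E'
from h import *
a=grab_frame("top");b=grab_frame("scene");cv2.imwrite("pics/t7.png",a);cv2.imwrite("pics/s7.png",b)
f=lambda im,x,y,w,h:cv2.resize(cv2.convertScaleAbs(im[y:y+h,x:x+w],alpha=1.6),(w*4,h*4),interpolation=cv2.INTER_CUBIC)
cv2.imwrite("pics/p7.png",np.hstack([f(a,370,190,100,130),f(b,155,160,100,130)]))
totool([522.5,-163.8,300],155)
totool([522.5,-163.8,150],302)
E
```

```text
tcp [ 518.2 -162.2  461.2] rot [3.1289 0.0055 1.3893] zdir [ 0.0115 -0.0077 -0.9999] F [-0.3  0.8 -0.5] open 0.247
point [ 520.  -163.4  306.3] shift tool [0.1 2.5 6.3]
tcp [ 518.2 -162.2  461.2] rot [3.1289 0.0055 1.3893] zdir [ 0.0115 -0.0077 -0.9999] F [-0.3  0.8 -0.5] open 0.247
point [ 521.7 -164.6  159.3] shift tool [1.  0.6 9.3]
```

View pics/p7.png

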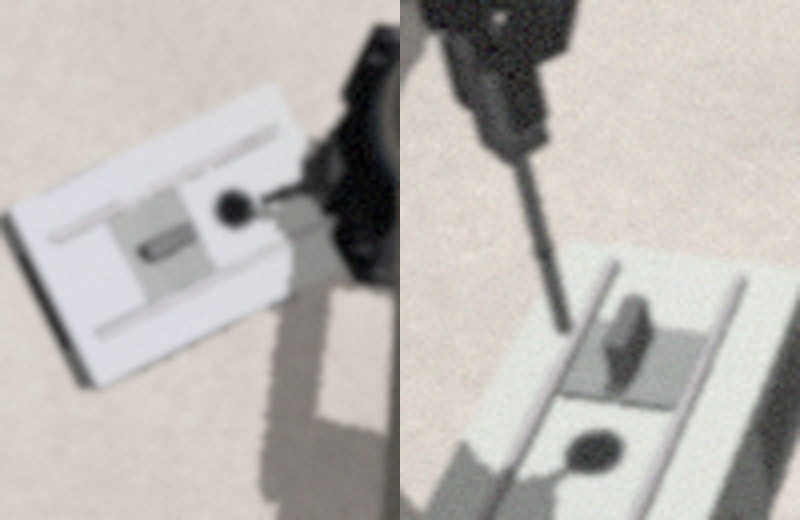

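The top half shows the rod running from crop (310,190) to its tip near (260,205), just right of the well at (235,208). The scene half shows the rod from (518,160) to its tip at (565,332), with the well at (595,452).

```bash
python3 - <<'E'
from h import *
np.set_printoptions(precision=1,suppress=True)
b=cv2.imread("pics/s7.png");a=cv2.imread("pics/t7.png")
g=b.max(2).astype(float)
# rod centre per row in scene
pts=[]
for v in range(203,242):
    c0=int(round(184.5+(v-200)*(195.6-184.1)/42.5)); seg=g[v,c0-6:c0+7]; w=np.clip(np.median(np.r_[seg[:3],seg[-3:]])-15-seg,0,None); w[:3]=0;w[-3:]=0
    if w.sum()>0: pts.append((c0-6+(w*np.arange(13)).sum()/w.sum(),v))
pts=np.array(pts);k=np.polyfit(pts[:,1],pts[:,0],1);print("slope",k[0],"resid",np.std(pts[:,0]-np.polyval(k,pts[:,1])))
# ring & tip rows: intensity along rod
print([int(g[v,int(round(np.polyval(k,v)))]) for v in range(198,250)])
for zt,v in((159,242.5),(269,200)):
    print(zt,ray("scene",np.polyval(k,v),v,zt)[:2])
for X in((522,-164.5,159),(520.5,-164,269)): print("pred",proj("scene",np.array(X)),proj("top",np.array(X)))
print("slope if upright",(lambda p,q:(p-q)[0]/(p-q)[1])(proj("scene",np.array((522,-164.5,159.))),proj("scene",np.array((522,-164.5,269.)))))
print(a[234:248,426:452].max(2))
E
```

```text
slope 0.26521677717610154 resid 0.07427540010988351
[44, 48, 54, 55, 54, 54, 53, 56, 58, 59, 52, 53, 53, 57, 54, 53, 57, 58, 51, 54, 54, 56, 53, 55, 52, 42, 45, 54, 51, 58, 58, 56, 56, 59, 56, 58, 55, 52, 52, 61, 57, 57, 60, 58, 72, 98, 122, 125, 121, 112, 102, 84]
159 [ 519.3 -162.7]
269 [ 526.7 -168.8]
pred [196.3 243.7] [437.2 239. ]
pred [184. 197.] [450.5 234.2]
slope if upright 0.2562612771712914
[[140 139 139 140 139 140 140 139 138 139 138 138 139 138 138 136 131 124
  107  75  42  32  26  22  21  28]
 [137 137 136 135 138 138 139 138 139 139 139 139 135 133 127 122 115 102
   81  55  34  31  27  23  21  27]
 [129 123 121 125 129 133 137 138 139 138 137 133 127 115 100  89  81  67
   49  37  30  28  26  24  27  20]
 [105  95  91  98 108 121 130 135 135 130 125 116 103  83  64  54  50  45
   42  34  30  29  28  27  26  22]
 [ 70  59  56  64  79  95 114 126 125 110  98  86  68  52  41  44  47  52
   52  52  46  43  37  34  30  29]
 [ 42  32  32  40  51  67  90 110 112  91  69  59  53  54  51  55  60  70
   73  73  68  63  51  41  36  25]
 [ 30  21  22  25  29  44  67  95 106  86  67  68  79  80  75  75  79  81
   85  84  81  76  64  51  37  29]
 [ 22  20  16  19  22  32  58  84  98  93  84  92 101 100  91  87  88  89
   88  89  85  82  74  62  41  22]
 [ 25  24  19  21  21  32  51  71  86  90  87  92  97  96  93  90  89  88
   88  88  88  86  82  70  49  25]
 [ 28  20  22  20  24  33  50  65  82  89  88  91  92  92  87  88  87  88
   88  88  88  87  85  75  59  40]
 [ 38  24  23  28  28  46  63  82  96 101 100 101  99  93  87  88  88  88
   88  88  87  87  87  81  74  61]
 [ 59  44  41  44  53  68  89 108 121 122 120 122 114  98  89  88  88  89
   88  88  85  84  83  80  76  73]
 [ 93  78  69  72  85  99 114 127 135 135 134 134 124 102  91  89  87  86
   86  83  82  79  79  79  79  74]
 [123 111 103 105 115 124 133 136 139 139 138 137 128 113 100  91  85  84
   83  78  79  79  80  82  82  76]]
```

step_arm(
  commands=[
    [[1,0.6,15],0,0.1],
    [[0,0,20],0,0.1],
    [[0,0,20],0,0.1],
    [[0,0,9],0,0.1],
    [[0,0,0],0,0.1],
  ],
)

```text
clock: 14.05
eef_pos: [519.9, -157.2, 391.8]
tcp_rot: [3.131, 0.004, 1.395]
contact_force: [-0.7, 0.2, -0.2]
opening: 0.253
```

```bash
python3 - <<'E'
from h import *
a=grab_frame("top");b=grab_frame("scene");cv2.imwrite("pics/t8.png",a);cv2.imwrite("pics/s8.png",b)
f=lambda im,x,y,w,h:cv2.resize(cv2.convertScaleAbs(im[y:y+h,x:x+w],alpha=1.8),(w*8,h*8),interpolation=cv2.INTER_CUBIC)
cv2.imwrite("pics/p8.png",np.hstack([f(a,410,215,50,60),f(b,180,220,50,60)]))
totool([522.5,-163.8,90],302)
s=sense();R=Ro.from_euler("xyz",s["tcp_rot"]).as_matrix();p=s["eef_pos"]+R[:,2]*302
print("expect tip px",proj("top",p),proj("scene",p),"well",proj("top",np.array([522.5,-163.8,80])),proj("scene",np.array([522.5,-163.8,80])))
E
```

```text
tcp [ 520.2 -157.6  392.8] rot [3.1298 0.0045 1.3943] zdir [ 0.0108 -0.0065 -0.9999] F [-0.7  0.6 -0.5] open 0.252
point [ 523.5 -159.5   90.8] shift tool [-4.4 -0.2  0.8]
expect tip px [428.23166783 241.36643761] [205.12384839 267.32799402] well [428.84850627 242.0796175 ] [204.10824686 272.3284944 ]
```

View pics/p8.png

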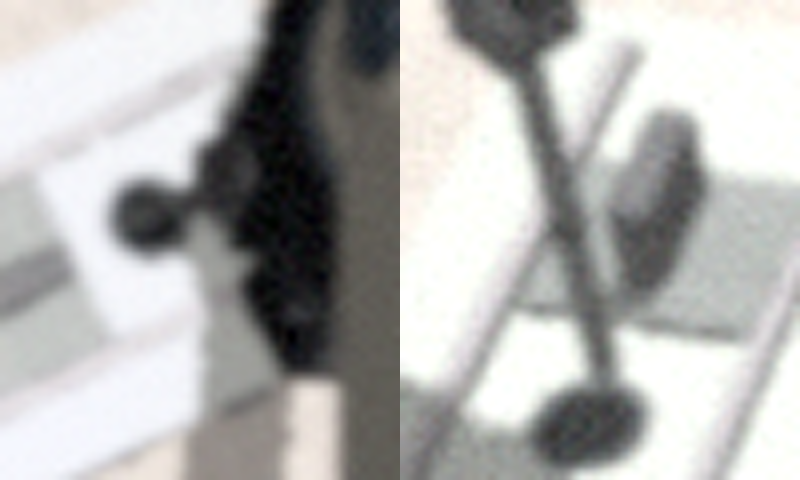

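The scene half shows the tip at crop (606,385), just above and slightly right of the well at (590,425). The top half shows the tip merging with the well at (150,215). The tip needs a few mm more toward -y.

step_arm(
  commands=[
    [[-5,-1.4,0],0,0.1],
    [[0,0,0],0,0.1],
  ],
)

```text
clock: 14.4
eef_pos: [518.2, -162.6, 394.1]
tcp_rot: [3.128, 0.005, 1.394]
contact_force: [-0.3, 0.4, -0.5]
opening: 0.252
```

```bash
cat >> h.py <<'E'
def rodline(b,v0,v1,u0,s=0.26):
    g=b.max(2).astype(float);P=[]
    for v in range(v0,v1):
        c=int(round(u0+(v-v0)*s));seg=g[v,c-5:c+6];w=np.clip(np.percentile(seg,80)-15-seg,0,None);w[:2]=0;w[-2:]=0
        if w.sum()>0:P.append(((w*np.arange(c-5,c+6)).sum()/w.sum(),v))
    P=np.array(P);k=np.polyfit(P[:,1],P[:,0],1);print("rod line",k,"res",np.std(P[:,0]-np.polyval(k,P[:,1])));return k
E
python3 - <<'E'
from h import *
np.set_printoptions(precision=2,suppress=True)
a=grab_frame("top");b=grab_frame("scene");cv2.imwrite("pics/t9.png",a);cv2.imwrite("pics/s9.png",b)
totool([522.5,-163.8,90],302)
s=sense();R=Ro.from_euler("xyz",s["tcp_rot"]).as_matrix();p=s["eef_pos"]+R[:,2]*302;q=p-110*R[:,2]
print("expect tip",proj("scene",p),"rod top",proj("scene",q),proj("top",p))
k=rodline(b,240,264,proj("scene",q)[0]+.26*(240-proj("scene",q)[1]))
# well seen before the probe covered it: s4,t4
w=np.array([203.2,272.8]);print("line u at well row",np.polyval(k,272.8),"expected rod pred",proj("scene",p*[1,1,0]+[0,0,80]))
for n,im,(x,y) in(("scene",b,(193,262)),("top",a,(420,232))): print(n,x,y);print(im[y:y+20,x:x+24].max(2))
E
```

```text
tcp [ 518.3 -162.4  394. ] rot [3.13 0.   1.39] zdir [ 0.01 -0.01 -1.  ] F [ 0.1 -0.6 -1.2] open 0.255
point [ 522.2 -164.6   92. ] shift tool [0.8 0.2 2. ]
expect tip [202.62 268.34] rod top [191.65 226.03] [430.31 241.72]
rod line [  0.25 134.9 ] res 0.2531033032740355
line u at well row 204.01699849163643 expected rod pred [203.69 272.52]
scene 193 262
[[135 145 146 145 143 137 105  78  56  60  89 118 137 144 142 144 143 132
  130 131 126 124 116 116]
 [142 143 145 142 142 140 117  93  63  65  78 114 136 147 144 150 145 144
  147 146 144 140 136 139]
 [142 146 143 144 142 138 127 100  69  57  73 105 132 143 143 141 145 145
  143 143 145 143 141 143]
 [141 146 144 143 146 140 125 104  73  54  70  96 126 141 142 146 145 144
  144 146 143 145 146 145]
 [143 143 144 144 145 142 134 112  82  64  63  89 114 127 136 139 140 147
  144 144 143 144 143 142]
 [143 142 145 141 144 144 135 117  86  67  61  77  89 100 113 122 132 144
  142 145 144 142 144 145]
 [141 146 143 140 143 130 120  99  75  62  64  64  70  72  78  94 115 130
  139 143 143 144 146 145]
 [146 142 142 138 129 111  93  70  
[... 2611 characters left out ...]
39 137 127 107  81  59  43  40  43  54  61  72  79  87  87  87  86
   87  81  70  47  27  16]
 [136 139 138 135 125 112  93  77  68  72  84  95 102 103  98  92  88  88
   87  86  79  62  49  37]
 [134 139 138 138 135 130 123 113 103 105 113 124 126 126 118 103  92  88
   88  88  84  79  70  57]
 [130 138 139 140 139 138 135 132 128 129 132 136 137 135 127 113  98  90
   87  87  84  81  73  55]
 [123 135 139 140 140 140 139 140 137 138 138 139 140 138 132 119 108  97
   90  84  82  76  65  44]
 [119 131 137 139 140 139 139 139 138 140 139 139 139 137 135 129 121 107
   91  81  79  73  59  39]
 [117 126 134 140 140 139 140 141 139 139 139 140 139 138 135 132 124 107
   87  79  78  77  66  41]]
```

step_arm(
  commands=[
    [[-1.7,-0.7,0],0,0.1],
    [[0,0,8],0,0.1],
    [[0,0,8],0,0.1],
    [[0,0,0],0,0.1],
  ],
)

```text
clock: 15.0
eef_pos: [517.3, -164.3, 376.8]
tcp_rot: [3.128, 0.005, 1.394]
contact_force: [-0.4, 0.3, -0.2]
opening: 0.252
```

```bash
python3 -c "
from h import *
totool([521.5,-165.5,30],302)"
```

```text
tcp [ 517.3 -164.3  376.8] rot [3.1278 0.0047 1.3942] zdir [ 0.0128 -0.007  -0.9999] F [-0.4  0.3 -0.2] open 0.252
point [ 521.1 -166.4   74.8] shift tool [ 1.1 -0.4 44.8]
```

step_arm(
  commands=[
    [[0,0,7],0,0.1],
    [[0,0,7],0,0.1],
    [[0,0,0],0,0.1],
  ],
)

```text
clock: 15.38
eef_pos: [517.5, -164.3, 361.5]
tcp_rot: [3.128, 0.005, 1.394]
contact_force: [-0.6, 0.3, -0.8]
opening: 0.252
```

```bash
python3 -c "
from h import *
totool([521.2,-166.1,30],302)"
```

```text
tcp [ 517.5 -164.3  361.5] rot [3.1284 0.0046 1.3943] zdir [ 0.0122 -0.0068 -0.9999] F [-0.6  0.3 -0.8] open 0.252
point [ 521.1 -166.4   59.5] shift tool [ 0.4 -0.4 29.5]
```

Still on line with no contact. I'll go most of the rest of the way, then look.

step_arm(
  commands=[
    [[0,0,7],0,0.1],
    [[0,0,7],0,0.1],
    [[0,0,6],0,0.1],
    [[0,0,0],0,0.1],
  ],
)

```text
clock: 15.88
eef_pos: [517.8, -164.4, 340.0]
tcp_rot: [3.128, 0.005, 1.394]
contact_force: [-0.6, 0.1, -1.3]
opening: 0.25
```

```bash
python3 - <<'E'
from h import *
np.set_printoptions(precision=2,suppress=True)
b=grab_frame("scene");a=grab_frame("top");cv2.imwrite("pics/s10.png",b)
f=lambda im,x,y,w,h:cv2.resize(cv2.convertScaleAbs(im[y:y+h,x:x+w],alpha=1.8),(w*8,h*8),interpolation=cv2.INTER_CUBIC)
cv2.imwrite("pics/p9.png",np.hstack([f(b,180,225,50,60),f(a,405,215,50,60)]))
totool([521.2,-166.1,30],302)
s=sense();R=Ro.from_euler("xyz",s["tcp_rot"]).as_matrix();p=s["eef_pos"]+R[:,2]*302
for h in(50,55,110): print(h,proj("scene",p-h*R[:,2]))
q=proj("scene",p-80*R[:,2]);v0=int(q[1])-5
k=rodline(b,v0,266,q[0]-1.3);print([(v,int(b[v,int(round(np.polyval(k,v)))].max())) for v in range(240,276)],np.polyval(k,272.8))
E
```

```text
tcp [ 518.  -164.5  340.6] rot [3.13 0.   1.39] zdir [ 0.01 -0.01 -1.  ] F [-0.3  0.5 -0.5] open 0.249
point [ 521.9 -166.6   38.6] shift tool [ 0.4 -0.9  8.6]
50 [201.93 269.93]
55 [201.47 268.16]
110 [196.14 247.8 ]
rod line [  0.31 119.24] res 0.18047008132959133
[(240, 57), (241, 54), (242, 47), (243, 51), (244, 52), (245, 43), (246, 50), (247, 47), (248, 46), (249, 44), (250, 43), (251, 49), (252, 55), (253, 56), (254, 57), (255, 53), (256, 55), (257, 52), (258, 54), (259, 55), (260, 58), (261, 56), (262, 58), (263, 55), (264, 62), (265, 61), (266, 53), (267, 61), (268, 54), (269, 47), (270, 47), (271, 49), (272, 54), (273, 59), (274, 59), (275, 58)] 203.29130123770295
```

View pics/p9.png

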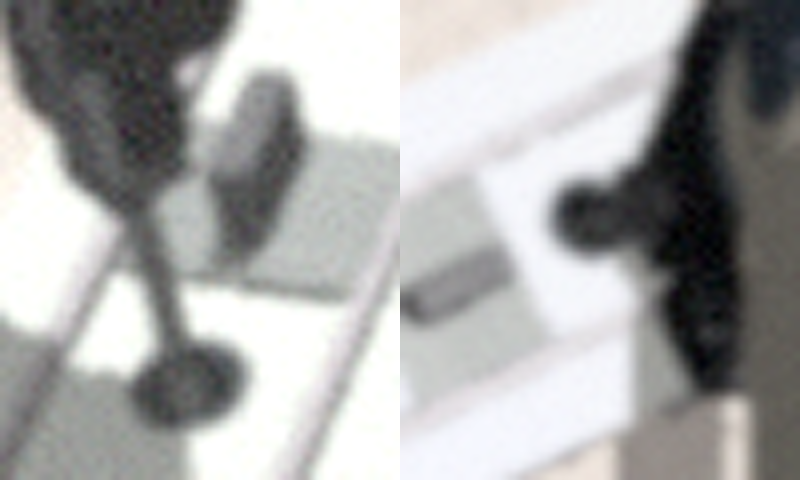

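The scene half shows the rod entering the centre of the well: the rod line is at u=203.3 at the well's row, against a well centre of 203.2. The ring is at row 270, as predicted for about 8.5 mm above the face. The top half shows the rod over the well at crop (590,215) and the shutter still open. Now the last 8.5 mm.

step_arm(
  commands=[
    [[0.5,-0.4,4],0,0.1],
    [[0,0,3.5],0,0.1],
    [[0,0,0],0,0.1],
    [[0,0,0],0,0.1],
  ],
)

```text
clock: 16.48
eef_pos: [517.9, -164.0, 333.0]
tcp_rot: [3.127, 0.005, 1.394]
contact_force: [-0.2, 0.2, -1.2]
opening: 0.252
```

```bash
cat > chk.py <<'E'
from h import *
np.set_printoptions(precision=2,suppress=True)
b=np.mean([grab_frame("scene") for _ in range(4)],axis=0);a=grab_frame("top")
f=lambda im,x,y,w,h:cv2.resize(cv2.convertScaleAbs(im[y:y+h,x:x+w],alpha=1.8),(w*8,h*8),interpolation=cv2.INTER_CUBIC)
cv2.imwrite("pics/p10.png",np.hstack([f(b.astype(np.uint8),180,225,50,60),f(a,405,215,50,60)]))
totool([521.2,-166.1,30],302)
s=sense();R=Ro.from_euler("xyz",s["tcp_rot"]).as_matrix();p=s["eef_pos"]+R[:,2]*302
q=proj("scene",p-50*R[:,2]);print("pred ring",q)
k=rodline(b,256,266,q[0]-.3*(q[1]-256)+.7,.29)
print([(v,int(b[v,int(round(np.polyval(k,v)))].max())) for v in range(262,284)],"u at well",np.polyval(k,272.8))
print("slope upright",(lambda d:d[0]/d[1])(proj("scene",np.array([522,-165,80.]))-proj("scene",np.array([522,-165,140.]))))
E
python3 chk.py
```

```text
tcp [ 517.9 -164.   333.1] rot [3.13 0.   1.39] zdir [ 0.01 -0.01 -1.  ] F [-0.2 -0.2 -0.5] open 0.255
point [ 522.1 -166.3   31.1] shift tool [ 0.  -1.   1.1]
pred ring [202.82 272.43]
rod line [  0.29 123.6 ] res 0.13790410859586968
[(262, 56), (263, 57), (264, 57), (265, 57), (266, 55), (267, 57), (268, 56), (269, 55), (270, 53), (271, 49), (272, 42), (273, 44), (274, 50), (275, 52), (276, 55), (277, 74), (278, 105), (279, 127), (280, 143), (281, 145), (282, 143), (283, 140)] u at well 203.40009338428672
slope upright 0.25673455024904435
```

View pics/p10.png

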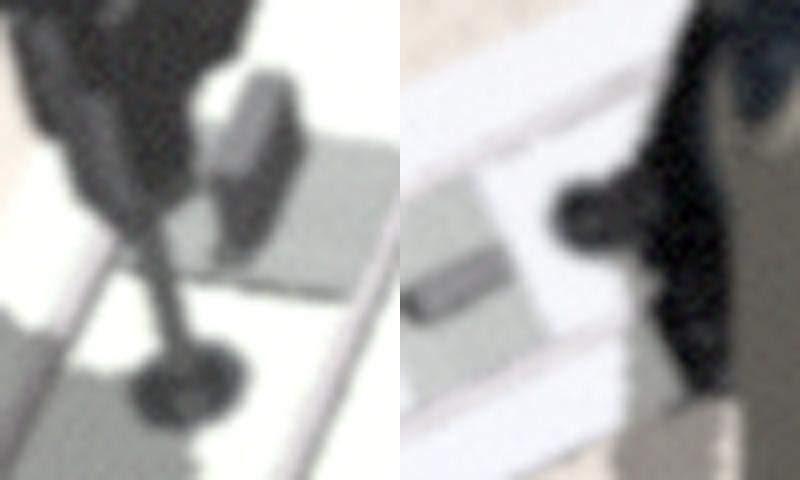

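step_arm(
  commands=[
    [[0,0,1],0,0.1],
    [[0,0,0],0,0.1],
    [[0,0,0],0,0.1],
    [[0,0,0],0,0.1],
  ],
)

```text
clock: 17.23
eef_pos: [517.9, -164.0, 332.1]
tcp_rot: [3.126, 0.005, 1.394]
contact_force: [-0.4, -0.8, -1.0]
opening: 0.251
```

```bash
python3 chk.py; python3 -c "
from h import *
print(np.abs(sense()['qvel']).max())"
```

```text
tcp [ 518.  -164.   332.1] rot [3.13 0.   1.39] zdir [ 0.01 -0.01 -1.  ] F [ 0.4 -0.1 -1.2] open 0.249
point [ 522.3 -166.3   30.2] shift tool [-0.  -1.1  0.1]
pred ring [202.95 272.79]
rod line [  0.29 125.22] res 0.13847484021220735
[(262, 56), (263, 58), (264, 55), (265, 56), (266, 56), (267, 56), (268, 55), (269, 55), (270, 52), (271, 50), (272, 45), (273, 40), (274, 48), (275, 52), (276, 55), (277, 72), (278, 103), (279, 128), (280, 137), (281, 143), (282, 139), (283, 139)] u at well 203.3458826781008
slope upright 0.25673455024904435
0.0024636012797011604
```

The ring is at (203.3, 272.8) and the well centre at (203.2, 272.8); the arm is still and shows no contact force.

```bash
python3 -c "
from rig import *
print(sign_off())"
```

```text
the job is handed in; nothing more can be done
None
```

I pushed the shutter open to its stop, lifted the probe out of its stand and lowered the rod into the well. I then handed the job in at about 17.5 s with the gripper still holding the probe.

**Shutter:** the push force jumped to about 33 N (limit 40 N) when the plate reached its stop. Afterwards the whole well was visible, and the last close-ups before the final 1 mm step showed the shutter still open.

**Probe depth and centring:** in the last scene view the ring was at pixel (203.3, 272.8) and the well's centre at (203.2, 272.8). The arm's own reading puts the tip at 30.2 mm above the counter, against a target of 30 mm. The force reading stayed at sensor-noise level (about 1 N) all the way down, and the arm was still.

**Checks that disagreed:**
- **Well position:** the two cameras differed by about 3.5 mm along y. I aligned mainly on the ring and well in the scene image, so the centring is good to about 2 mm within a 7 mm gap.
- **Tilt:** the tool leans by about 0.8°. The last rod slope in the image was 0.29 against 0.257 for upright, but that came from a short, noisy stretch. A longer stretch measured just before the rod went in gave 0.265.

I did not touch the canister, bottle or carton.

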